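Prime the dosing pump

TASK

Prime the bench dosing pump with the fingertips: first press the near end of its rocker switch down to switch it on, then push the round mushroom plunger fully home, then press the wide bar key down and keep it pressed; the program finishes while still holding that key down. Do not press the small round button, do not push the plunger or the bar key before its turn, and leave the bottles, jar and weight round the pump where they stand: nothing is to be picked up.

Things in the scene. Friction and masses are not known exactly. Their poses are not given: they have to be found in the camera images.
- pump: Dosing pump, fixed, left of the balance. Grey console 158 (x) x 160 mm (y), flat top 55 mm above the worktop, with four control modules; behind it, from 77 mm behind the origin, a white housing 89 mm high with a round pump head on top (to 110 mm). Origin: under the console's middle at worktop height; x to the pump's back, y to its left, z up. Turned by -0.05 to 0.45 rad.
- rocker_module: The module with the rocker switch. Aluminium plate 62 x 62 x 4 mm in one of four places (which one varies) of a 2 x 2 grid, 70 mm pitch, on the console. Origin: centre of its underside, 55 mm above the worktop; axes as the pump's: x to its back, y to its left, z up.
- plunger_module: The module with the mushroom plunger. Aluminium plate 62 x 62 x 4 mm in one of four places (which one varies) of a 2 x 2 grid, 70 mm pitch, on the console. Origin: centre of its underside, 55 mm above the worktop; axes as the pump's: x to its back, y to its left, z up.
- prime_module: The module with the wide bar key. Aluminium plate 62 x 62 x 4 mm in one of four places (which one varies) of a 2 x 2 grid, 70 mm pitch, on the console. Origin: centre of its underside, 55 mm above the worktop; axes as the pump's: x to its back, y to its left, z up.
- reverse_module: The module with the small round button that must not be pressed. Aluminium plate 62 x 62 x 4 mm in one of four places (which one varies) of a 2 x 2 grid, 70 mm pitch, on the console. Origin: centre of its underside, 55 mm above the worktop; axes as the pump's: x to its back, y to its left, z up.
- rocker (a joint): Angle of the black rocker (56 mm long in x, 28 mm wide, a 7 mm ridge across each end, pivot 17 mm above the console top). 0 = off, near end (the pump's -x end, facing the robot) up; 0.4 rad = on, near end fully down; counts as on above 0.32. Stays where it is left (friction 0.04 N m, about 2 N at the ridge); starts at 0 to 0.05.
- rocker_near_end (a point): Top of the ridge at the near end of the rocker, 24 mm from the pivot towards the pump's front (-x); press here, straight down. It moves with the rocker: about 81 mm above the worktop when off, 71 mm when on.
- plunger (a joint): How far the mushroom plunger is pushed in, m: 0 = out, 0.014 = fully home (end stop). Slides straight down, friction about 5 N, stays where it is left; starts at 0 to 0.004. It counts as home above 0.0115.
- plunger_top (a point): Middle of the top of the plunger's black mushroom head, 38 mm across and 11.5 mm thick. About 91.5 mm above the worktop when fully out, 77.5 mm when home; it moves with the plunger.
- prime_key (a joint): How far the wide bar key is pressed, m: 0 = up, 0.006 = fully down (end stop). Spring return: moves from about 2.4 N, about 6 N when fully down. It counts as pressed above 0.004.
- prime_key_top (a point): Middle of the top of the grey bar key, 24 mm in x by 54 mm wide in y. 73.5 mm above the worktop when up, 67.5 mm when fully down; it moves with the key.
- reverse_button (a joint): How far the small round button is pressed, m: 0 = up, 0.006 = down (spring return). Must stay up.
- reverse_button_top (a point): Middle of the top of the small grey round button, 22 mm across, 73.5 mm above the worktop. Not to be pressed.
- bench_jar: Small jar with a black lid, 44 mm across, 35 mm high, loose, left of the pump. Origin: centre of its underside. Bystander.
- small_bottle: Small bottle with a white cap, 27 mm across, 70 mm high, loose, left of the pump. Origin: centre of its underside. Bystander.
- mid_bottle: Bottle with a white cap, 34 mm across, 92 mm high, loose, left of the pump. Origin: centre of its underside. Bystander.
- large_bottle: Larger bottle with a white cap, 50 mm across, 119 mm high, loose, left of the pump. Origin: centre of its underside. Bystander.
- brass_weight: Knobbed calibration weight, 23 mm across, 27 mm high, loose, in front of the console. Origin: centre of its underside. Bystander.

How it is judged:
By the outcome, as a careful person would: the job done as asked, in the order asked, and still so for the second after the job is handed in, while the arm keeps its last pose, push and grip.
It also fails if it takes over 35 s, if anything falls off the work surface, if the arm or the gripper's body presses on something with over 40 N, if the wrist force passes 120 N, or if a joint passes its speed limit or range.

ROBOT

A 6-joint arm with a two-finger parallel gripper is mounted at the origin on a cart in front of the work surface, level with it; the furniture and walls round the work are solid. World frame = base frame: x ahead of the robot, y to its left, z up, the work surface at z = 0. Lengths are in m, angles in rad, forces in N, time in s.
With the tool pointing down it reaches from about 0.275 to 0.725 m from the base axis. Payload 5.6 kg.
Tool frame: the origin (TCP) lies between the finger pads; the fingertips stand bot.tip_reach ahead of it and the grasp point (between the pads) lies 6 mm ahead of it (bot.tip_reach is the distance from the TCP to the fingertips, in m); y points along the fingers, x is the direction in which the jaws open and shut, and the axes are right-handed (so a half turn about y gives the same grasp; the last joint's range is limited). The gripper opens to 85 mm and grips with 20 to 120 N. Pads are 22 mm wide; open, the fingers measure 114 mm over their backs; the gripper's body (76 mm by 85 mm) begins 54 mm behind the grasp point. The pads swing forward as they close: fully open they stand 13 mm farther back than shut.
Start: joints at [1.521, 0.255, 0.108, 0, -1.424, -0.285], TCP at [0.181, 0.519, 0.256] pointing down, gripper open.
Joint ranges: [-2.95, 2.95], [-1.21, 1.97], [-1.09, 1.5], [-2.87, 1.71], [-2.94, -0.07], [-3.05, 3.05]. Speed limits (rad/s): [2.57, 2.57, 3.14, 3.14, 3.14, 3.14].

INTERFACE

Orientations are given as a unit quaternion [w, x, y, z].
In Python, from station import bot gives the robot as it stands.
- The arm moves only by the shell command python3 -m inch 'ROWS' [FORCE]. ROWS is JSON, a list that holds one entry, the list of rows, each a list of 7 numbers: the closure, from 0 (fully open) to 1 (shut), then the shift along the tool's x, y, z scaled (see below), then the turn, a rotation vector about the tool's x, y, z scaled (see below). A call has exactly 10 rows; each row is the pose to reach, as a shift and turn from the pose commanded when the call began, along the tool's axes at that moment; what a row does not reach only later rows make up. The controller multiplies each number of a shift by 0.5 m and each number of a turn by 90 degrees. A row lasts 1/10 s, in which the tool goes at most 50 mm and 8.59 degrees, less where a joint would pass 70% of its speed; a pose out of reach is approached as far as the arm can. A call with a number of a shift or a turn outside -1 to 1 is refused whole. A call with a gripper value outside its range is refused whole. The fingers move at their own pace and stop on an object; FORCE is the grip in N (left out, the last holds). Time passes only in rows, so rows that repeat a pose let the fingers close, or fill a call up. It gives the time, the measured TCP pose, the force and the opening at its end, in the units of the state.
- bot.get_obs(): the state, without advancing time (a new reading comes with each control period).
- bot.grab_frame(name): name is "scene" or "top" or "wrist"; returns the picture (480x640x3 uint8, red, green, blue); there is no depth.
- bot.camera_params(name): a dict with "fov_y" (degrees; the focal length in pixels is half the picture's height over the tangent of half this angle, whatever the lens; pixels are square), "cx", "cy" (the principal point, pixels), "world_to_cam" (4x4, takes a point from world to camera coordinates). Camera axes: x right, y up, looking along -z (the intrinsics and any distortion apply to the point x, -y, -z); pixel columns grow to the right and rows downward; lengths in m; the calibration is good to about 2 mm. A picture is of the moment at which its call begins: read the wrist's pose just before it. camera_params takes no time and is no camera call; for the wrist camera it gives the pose at the moment of the call.
- bot.sign_off(): hands the job in, once; it reports no verdict.
Trained networks look in the newest picture that a camera, given by its name, has taken for a name from the list of things; names that differ only in an ending like _2 or _b are one class to them, and where a whole thing is asked for, a point or a joint stands for the part that bears it (a point fixed in the world has none). Each returns a list of dicts, best first, with "score" (0 to 1); they miss things now and then, are a little off and sometimes report something else, mostly with a low value. They report only what shows in the picture. A call takes as long as a camera call.
- bot.silhouettes(name, camera): "pixels" (480x640 bool, what is visible of it) and "bbox" ([left, top, right, bottom] in pixels, round what is visible of it).
- bot.tip_of(name, camera): "xy" ([column, row] in pixels: a listed point, or the origin of a listed thing).
The state is a dict: "time_s": time; "joint_pos": joint angles; "qvel": joint speeds; "effort": joint torques, N m; "eef_pos": TCP position; "tcp_rot": TCP orientation; "force": force on the tool from outside, world axes, zero at the start; "ft_torque": the same for the moment, N m; "grip_width": finger opening in m.
Only numpy, scipy, OpenCV 4.12 (cv2) and the standard library are available. Lean on these libraries where they do the work, as an engineer would, in place of code of your own. Each camera call takes 0.05 s, during which the arm holds its last target. There are 200 camera calls.

## Working session

There is one attempt and no reset: what is moved stays moved. The work goes in short steps, Python scripts to look and compute and a shell command to move; the robot and the scene stay as the last step left them, time stands still between calls to the robot, and variables do not carry over. Pictures are saved under pics/ and viewed, about 8 in all and at most 12, crops included, and the job is handed in when it is done.

```bash
mkdir -p pics; ls; cat > h.py <<'E'
import numpy as np, cv2
from station import bot
def ray(cam,uv,P):
    f=240/np.tan(np.radians(P['fov_y'])/2)
    M=np.array(P['world_to_cam']); R=M[:3,:3]; c=-R.T@M[:3,3]
    d=R.T@np.array([(uv[0]-P['cx'])/f,-(uv[1]-P['cy'])/f,-1]); return c,d
def at_z(cam,uv,z,P=None):
    P=P or bot.camera_params(cam); c,d=ray(cam,uv,P); return c+d*(z-c[2])/d[2]
def proj(cam,p,P=None):
    P=P or bot.camera_params(cam); f=240/np.tan(np.radians(P['fov_y'])/2)
    q=np.array(P['world_to_cam'])@np.r_[p,1]; return np.array([P['cx']-f*q[0]/q[2],P['cy']+f*q[1]/q[2]])
E
python3 - <<'E'
from h import *
o=bot.get_obs(); print(o['time_s'],o['eef_pos'],o['tcp_rot'],o['grip_width'],bot.tip_reach,o['force'])
ims=[]
for c in ['scene','top','wrist']:
    P=bot.camera_params(c); print(c,{k:v for k,v in P.items() if k!='world_to_cam'})
    im=bot.grab_frame(c); cv2.imwrite(f'pics/{c}0.png',im[:,:,::-1]); ims.append(im)
    for n,z in [('rocker_near_end',.081),('plunger_top',.0895),('prime_key_top',.0735),('reverse_button_top',.0735),('pump',0),('rocker_module',.055),('plunger_module',.055),('prime_module',.055),('reverse_module',.055)]:
        r=bot.tip_of(n,c)
        if r: print(c,n,[(np.round(x['xy']),round(x['score'],2)) for x in r[:2]],np.round(at_z(c,r[0]['xy'],z,P),4))
cv2.imwrite('pics/a.png',np.hstack([cv2.resize(i,(400,300),interpolation=3) for i in ims[:2]])[:,:,::-1])
E
```

```text
pics
0.0 [0.1805384  0.51903499 0.25538767] [-0.4091247   0.41020844 -0.57592146  0.57676727] 0.08513114959778309 0.025 [-0.37719209 -0.35359751  0.11120644]
scene {'fov_y': 52.27747799986743, 'cx': 320.97391374548516, 'cy': 246.08152048966826}
scene rocker_near_end [(array([335., 262.]), 0.64)] [0.4571 0.3506 0.081 ]
scene plunger_top [(array([322., 279.]), 0.64)] [0.4091 0.3286 0.0895]
scene prime_key_top [(array([357., 302.]), 0.95)] [0.4281 0.265  0.0735]
scene reverse_button_top [(array([376., 273.]), 0.44)] [0.4971 0.2917 0.0735]
scene pump [(array([346., 308.]), 0.88), (array([333., 266.]), 0.69)] [0.4517 0.3107 0.    ]
scene rocker_module [(array([339., 267.]), 0.85)] [0.4727 0.3571 0.055 ]
scene plunger_module [(array([318., 293.]), 0.67)] [0.4037 0.3325 0.055 ]
scene prime_module [(array([356., 306.]), 0.93)] [0.4332 0.2721 0.055 ]
scene reverse_module [(array([375., 277.]), 0.95)] [0.504  0.2976 0.055 ]
top {'fov_y': 54.92399087503206, 'cx': 317.558358247361, 'cy': 246.71188021752295}
top rocker_near_end [(array([349., 257.]), 0.61)] [0.4564 0.3422 0.081 ]
top plunger_top [(array([355., 282.]), 0.59)] [0.4116 0.325  0.0895]
top prime_key_top [(array([386., 273.]), 0.6)] [0.4403 0.2706 0.0735]
top reverse_button_top [(array([380., 238.]), 0.69)] [0.5051 0.2905 0.0735]
top pump [(array([359., 270.]), 0.76)] [0.4534 0.316  0.    ]
top rocker_module [(array([343., 251.]), 0.57)] [0.4736 0.3549 0.055 ]
top plunger_module [(array([352., 285.]), 0.97)] [0.4109 0.3283 0.055 ]
top prime_module [(array([388., 275.]), 0.67), (array([387., 271.]), 0.64)] [0.4401 0.2635 0.055 ]
top reverse_module [(array([376., 241.]), 0.63), (array([303., 280.]), 0.26)] [0.5025 0.2953 0.055 ]
wrist {'fov_y': 63.976121644686124, 'cx': 319.8070857477955, 'cy': 244.48427350018466}
```

```bash
python3 - <<'E'
from h import *
a=cv2.imread('pics/scene0.png')[200:350,250:450]; b=cv2.imread('pics/top0.png')[185:335,270:470]
# fit
pts={'rocker':(1,1),'plunger':(-1,1),'prime':(-1,-1),'rev':(1,-1)}
m={'rocker':(.4732,.356),'plunger':(.4075,.3303),'prime':(.4366,.268),'rev':(.5035,.2965)}
from scipy.optimize import least_squares
def mod(p,u): c,s=np.cos(p[2]),np.sin(p[2]); return np.array([p[0]+c*u[0]-s*u[1],p[1]+s*u[0]+c*u[1]])
obs=[((.035,.035),(.473,.356)),((-.035,.035),(.4075,.3303)),((-.035,-.035),(.4366,.268)),((.035,-.035),(.5035,.2965)),
 ((.011,.035),(.4567,.3465)),((-.035,.035),(.4103,.3268)),((-.035,-.035),(.4342,.2678)),((.035,-.035),(.5011,.291))]
r=least_squares(lambda p:np.concatenate([mod(p,u)-v for u,v in obs]),[.45,.31,.4]);print(r.x,np.round(r.fun*1000,1))
p=r.x
P3={'near':(.011,.035,.081),'pl':(-.035,.035,.0905),'key':(-.035,-.035,.0735),'btn':(.035,-.035,.0735)}
cor=[(-.079,-.08,.055),(-.079,.08,.055),(.077,.08,.055),(.077,-.08,.055)]
S=4
outs=[]
for im,c,(ox,oy) in [(a,'scene',(250,200)),(b,'top',(270,185))]:
    im=cv2.resize(im,None,fx=S,fy=S,interpolation=cv2.INTER_CUBIC)
    t=lambda q:tuple(int(x) for x in (proj(c,np.r_[mod(p,q[:2]),q[2]])-[ox,oy])*S)
    for q in P3.values(): cv2.circle(im,t(q),4,(0,0,255),-1)
    cv2.polylines(im,[np.array([t(q) for q in cor])],True,(0,255,0),1)
    outs.append(im)
cv2.imwrite('pics/s1.png',outs[0]);cv2.imwrite('pics/t1.png',outs[1])
E
```

```text
[0.45563074 0.31151872 0.39564952] [ 1.4  1.3  2.3  0.   0.2 -2.3 -2.1 -3.8 -4.4  1.6 -0.5  3.5  2.6 -2.1
  0.3  1.7]
```

View pics/s1.png

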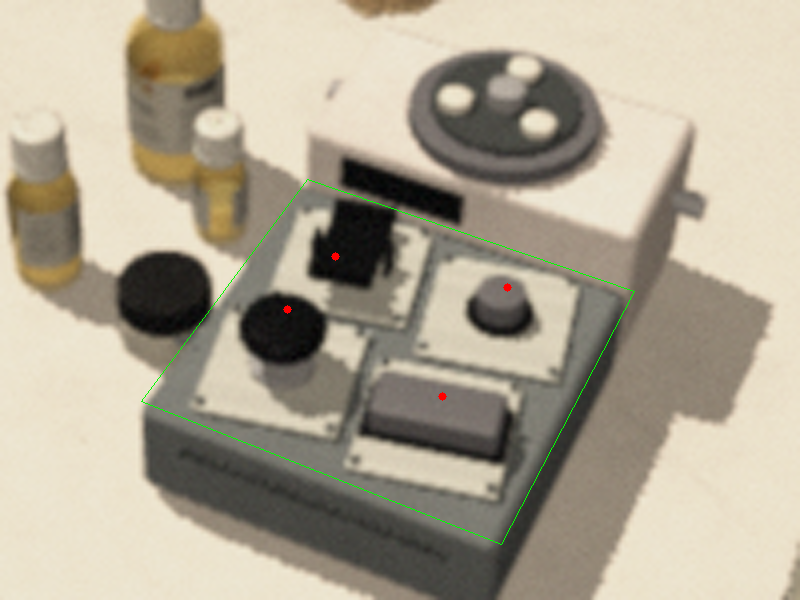

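View pics/t1.png

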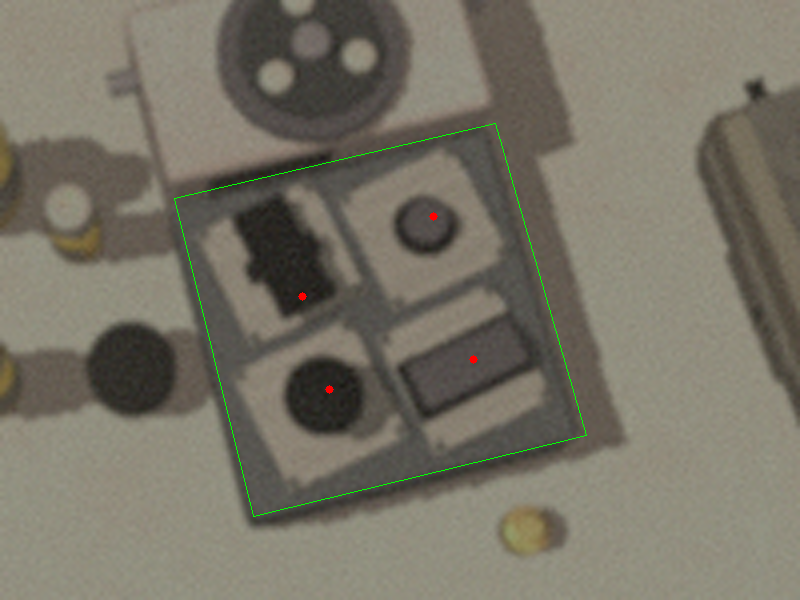

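```bash
python3 - <<'E'
from h import *
from scipy.spatial.transform import Rotation as R
q=bot.get_obs()['tcp_rot']; M=R.from_quat(np.r_[q[1:],q[0]]).as_matrix(); print(np.round(M,3)) # cols tool axes
P=bot.camera_params('wrist'); W=np.array(P['world_to_cam']); c=-W[:3,:3].T@W[:3,3]
e=np.array(bot.get_obs()['eef_pos']); print('cam in tool',M.T@(c-e),'look in tool',M.T@(-W[2,:3]))
print('centre at z.075',at_z('wrist',(320,240),.075))
# rotated-plate axes: min-area rects at known heights
for cam in ['scene','top']:
    bot.grab_frame(cam)
    for n,z in [('prime_key',.0735),('rocker_module',.059),('plunger',.0895),('reverse_button',.0735),('rocker',.08)]:
        s=bot.silhouettes(n,cam)
        if s:
            ys,xs=np.nonzero(s[0]['pixels']); 
            pts=np.array([at_z(cam,(x,y),z)[:2] for x,y in zip(xs,ys)],np.float32)
            r=cv2.minAreaRect(pts*1000); print(cam,n,round(s[0]['score'],2),np.round(r[0],1),np.round(r[1],1),round(r[2],1))
E
```

```text
[[-0.329 -0.     0.944]
 [-0.944 -0.    -0.329]
 [ 0.    -1.    -0.   ]]
cam in tool [-0.00030492 -0.11696254  0.06997551] look in tool [-0.00098989  0.96112232 -0.27612117]
centre at z.075 [0.1695445  0.52382777 0.075     ]
scene prime_key 0.64 [429.6 263.2] [35.3 55.1] 34.4
scene rocker_module 0.7 [473.2 360. ] [74.9 63.7] 34.4
scene plunger 0.85 [401.5 326.8] [39.6 37.1] 84.6
scene reverse_button 0.66 [494.  290.9] [27.3 18.7] 45.1
scene rocker 0.72 [464.2 351.3] [53.1 27.9] 32.3
top prime_key 0.81 [435.3 269.1] [25.1 56. ] 34.2
top rocker_module 0.89 [472.5 360.9] [63.1 62.9] 34.1
top plunger 0.85 [406.5 333. ] [34.2 34.8] 53.5
top reverse_button 0.62 [499.  297.9] [19.5 16.9] 7.5
top rocker 0.7 [470.7 360.8] [56.4 30.6] 36.5
```

```bash
python3 -m inch '[[[1,0.03,0,0.07,0,0,0],[1,0.06,0,0.15,0,0,0],[1,0.09,0,0.23,0,0,0],[1,0.12,0,0.32,0,0,0],[1,0.15,0,0.4,0,0,0],[1,0.18,0,0.48,0,0,0],[1,0.2,0,0.53,0,0,0],[1,0.212,0,0.57,0,0,0],[1,0.212,0,0.57,0,0,0],[1,0.212,0,0.57,0,0,0]]]' 60
cat > look.py <<'E'
import sys
from h import *
P=bot.camera_params('wrist'); im=bot.grab_frame('wrist')
o=bot.get_obs(); e=np.array(o['eef_pos'])
for n,z in [('rocker_near_end',.081),('plunger_top',.0895),('prime_key_top',.0735),('reverse_button_top',.0735),('rocker_module',.055),('plunger_module',.055),('prime_module',.055),('reverse_module',.055)]:
    r=bot.tip_of(n,'wrist')
    if r: print(n,np.round(r[0]['xy']),round(r[0]['score'],2),np.round(at_z('w',r[0]['xy'],z,P),4))
for n,z in [('prime_key',.0735),('rocker_module',.059),('plunger',.0895),('reverse_button',.0735),('rocker',.08)]:
    s=bot.silhouettes(n,'wrist')
    if s:
        ys,xs=np.nonzero(s[0]['pixels']); pts=np.array([at_z('w',(x,y),z,P)[:2] for x,y in zip(xs,ys)],np.float32)
        r=cv2.minAreaRect(pts*1000); print(n,round(s[0]['score'],2),np.round(r[0],1),np.round(r[1],1),round(r[2],1))
v=im[:,:,::-1].copy()
for d,c in [(0,(255,0,0)),(.02,(0,255,0)),(.085,(0,0,255))]:
    cv2.circle(v,tuple(int(x) for x in proj('w',e-[0,0,d],P)),3,c,-1)
for p in [(.4506,.3477,.081),(.4065,.333,.0895),(.4353,.2691,.0735)]:
    cv2.circle(v,tuple(int(x) for x in proj('w',np.array(p),P)),3,(255,0,255),-1)
cv2.imwrite(sys.argv[1],v)
E
python3 look.py pics/w1.png
```

```text
time_s: 3.1
eef_pos: [0.4151, 0.3256, 0.2562]
tcp_rot: [0.409, -0.409, 0.577, -0.576]
force: [-1.0, -0.6, -0.1]
grip_width: -0.0003
rocker_near_end [278. 188.] 0.68 [0.4546 0.3463 0.081 ]
plunger_top [315. 242.] 0.9 [0.4073 0.3328 0.0895]
prime_key_top [380. 176.] 0.55 [0.4365 0.2694 0.0735]
reverse_button_top [322. 105.] 0.83 [0.5004 0.2949 0.0735]
rocker_module [257. 170.] 0.69 [0.4719 0.3611 0.055 ]
plunger_module [315. 228.] 0.94 [0.4105 0.3324 0.055 ]
prime_module [379. 176.] 0.77 [0.4344 0.2683 0.055 ]
reverse_module [317. 106.] 0.84 [0.502  0.2983 0.055 ]
prime_key 0.97 [437.1 270.1] [26.5 54.3] 32.7
rocker_module 0.92 [472.6 360.5] [62.3 62.6] 34.4
plunger 0.92 [410.4 332.5] [35.2 35.3] 26.0
reverse_button 0.93 [500.4 296.7] [21.4 21.5] 70.8
rocker 0.85 [472.2 359.5] [55.5 29.7] 33.8
```

View pics/w1.png

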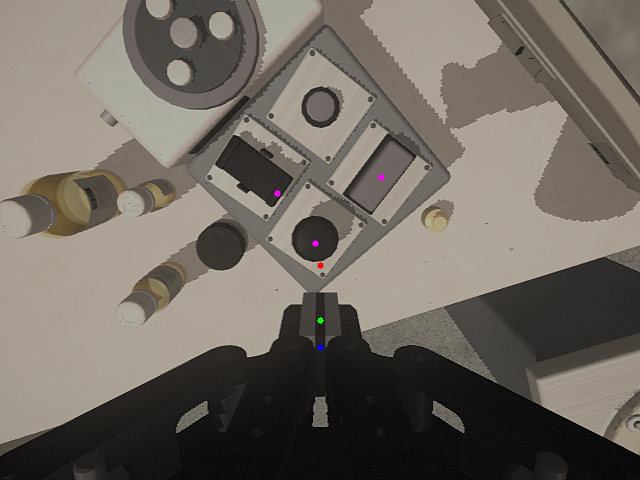

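The wrist picture shows the shut fingertips at row ~292–340. That fits a tip about 20 mm ahead of the TCP, not the 85 mm that `bot.tip_reach` reports. The plunger is at (315,240), the rocker near end at (278,192) and the bar key at (381,176). I'll turn the tool to line up with the modules, hover over the rocker's near end and find the surface by contact.

```bash
python3 -m inch '[[[1,-0.02,0,0.017,0,0.08,0],[1,-0.04,0,0.034,0,0.16,0],[1,-0.06,0,0.052,0,0.24,0],[1,-0.06,0.04,0.052,0,0.32,0],[1,-0.06,0.09,0.052,0,0.407,0],[1,-0.06,0.15,0.052,0,0.407,0],[1,-0.06,0.2,0.052,0,0.407,0],[1,-0.06,0.25,0.052,0,0.407,0],[1,-0.06,0.25,0.052,0,0.407,0],[1,-0.06,0.25,0.052,0,0.407,0]]]'
python3 look.py pics/w2.png; python3 -c "
from h import *
im=bot.grab_frame('scene'); cv2.imwrite('pics/s2.png',cv2.resize(im[190:320,250:430],None,fx=4,fy=4)[:,:,::-1]); print(bot.tip_reach)"
```

```text
time_s: 4.8
eef_pos: [0.4498, 0.3455, 0.1318]
tcp_rot: [-0.208, 0.208, -0.676, 0.676]
force: [0.5, 0.0, 1.3]
grip_width: 0.0
rocker_near_end [311. 285.] 0.82 [0.4546 0.3467 0.081 ]
plunger_top [411. 322.] 0.97 [0.4084 0.3331 0.0895]
prime_key_top [439. 165.] 0.6 [0.4377 0.2691 0.0735]
reverse_button_top [291. 132.] 0.69 [0.5001 0.2946 0.0735]
plunger_module [397. 292.] 0.79 [0.4081 0.3329 0.055 ]
prime_module [430. 165.] 0.68 [0.4356 0.2694 0.055 ]
reverse_module [291. 136.] 0.86 [0.5001 0.2968 0.055 ]
prime_key 0.78 [437.9 269.6] [25.7 52.8] 34.8
rocker_module 0.86 [472.9 360.3] [62.5 62.8] 34.2
plunger 0.81 [412.1 330.2] [35.4 35. ] 39.0
reverse_button 0.82 [500.  296.3] [20.7 20.8] 79.0
rocker 0.56 [473.7 356.1] [53.1 28.1] 33.3
0.025
```

View pics/w2.png

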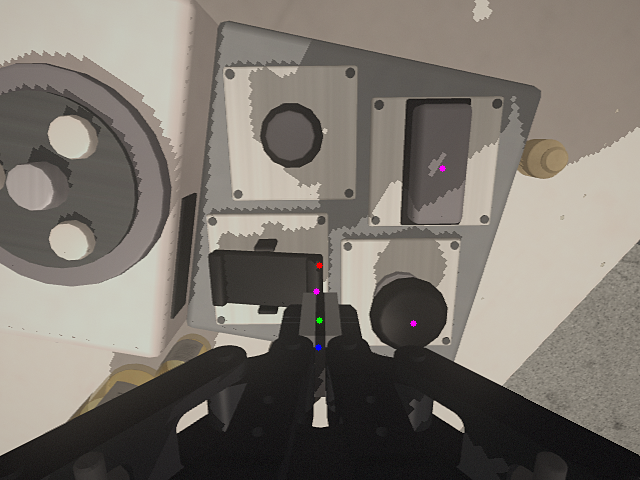

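View pics/s2.png

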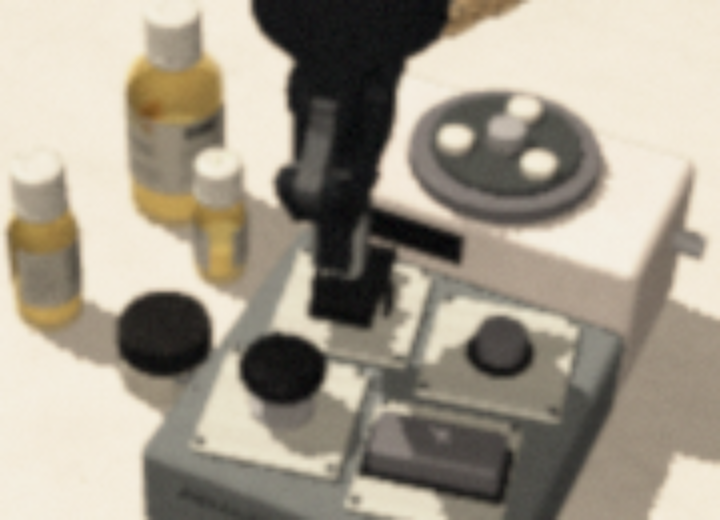

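The rereading of `tip_reach` is 0.025, which matches the picture, so the tips are at z ≈ 0.107, directly over the rocker's near ridge (columns 306–323). Pressing down in small rows.

```bash
python3 -m inch '[[[1,0,0.02,0,0,0,0],[1,0,0.035,0,0,0,0],[1,0,0.045,0,0,0,0],[1,0,0.05,0,0,0,0],[1,0,0.054,0,0,0,0],[1,0,0.058,0,0,0,0],[1,0,0.062,0,0,0,0],[1,0,0.066,0,0,0,0],[1,0,0.068,0,0,0,0],[1,0,0.068,0,0,0,0]]]'
```

```text
time_s: 6.55
eef_pos: [0.4495, 0.3455, 0.0971]
tcp_rot: [0.208, -0.208, 0.676, -0.676]
force: [-0.3, 0.0, 0.7]
grip_width: 0.0001
```

```bash
python3 -m inch '[[[1,0,0.001,0,0,0,0],[1,0,0.002,0,0,0,0],[1,0,0.003,0,0,0,0],[1,0,0.004,0,0,0,0],[1,0,0.005,0,0,0,0],[1,0,0.006,0,0,0,0],[1,0,0.007,0,0,0,0],[1,0,0.008,0,0,0,0],[1,0,0.008,0,0,0,0],[1,0,0.008,0,0,0,0]]]'
python3 look.py pics/w3.png
```

```text
time_s: 7.55
eef_pos: [0.4499, 0.3458, 0.0962]
tcp_rot: [0.209, -0.207, 0.676, -0.676]
force: [-8.0, -3.5, 18.1]
grip_width: -0.0001
plunger_top [436. 368.] 0.8 [0.4074 0.3329 0.0895]
prime_key_top [470. 176.] 0.7 [0.4367 0.2699 0.0735]
reverse_button_top [284. 133.] 0.87 [0.5    0.295  0.0735]
rocker_module [263. 297.] 0.83 [0.471  0.3603 0.055 ]
plunger_module [409. 323.] 0.57 [0.4095 0.3337 0.055 ]
prime_module [456. 171.] 0.84 [0.4357 0.269  0.055 ]
reverse_module [287. 136.] 0.81 [0.4999 0.2964 0.055 ]
prime_key 0.71 [438.3 269.8] [26.4 52.6] 35.4
rocker_module 0.92 [475.6 360.1] [65.9 59.3] 34.6
plunger 0.72 [415.8 323. ] [35.2 20.7] 23.9
reverse_button 0.94 [500.  295.9] [20.9 20.9] 53.2
rocker 0.93 [474.  357.8] [56.7 30.7] 39.5
```

View pics/w3.png

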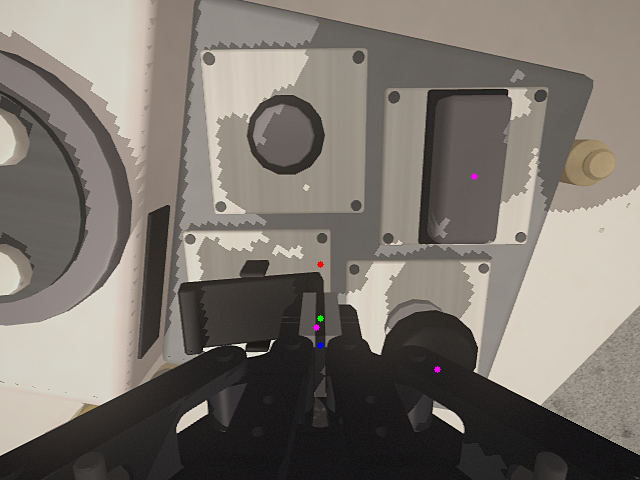

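The picture shows the rocker tilted with its far end (column ~185) raised. The tip stopped hard at z ≈ 0.071 with 18 N, so the rocker is at its on stop. Moving to hover over the plunger.

```bash
python3 -m inch '[[[1,0,-0.04,0,0,0,0],[1,0,-0.08,0,0,0,0],[1,0,-0.13,0,0,0,0],[1,0.03,-0.13,-0.01,0,0,0],[1,0.06,-0.13,-0.02,0,0,0],[1,0.084,-0.13,-0.026,0,0,0],[1,0.084,-0.1,-0.026,0,0,0],[1,0.084,-0.06,-0.026,0,0,0],[1,0.084,-0.06,-0.026,0,0,0],[1,0.084,-0.06,-0.026,0,0,0]]]'
python3 look.py pics/w4.png
```

```text
time_s: 9.25
eef_pos: [0.4076, 0.3327, 0.1235]
tcp_rot: [-0.208, 0.208, -0.676, 0.676]
force: [-0.5, -0.7, -0.2]
grip_width: -0.0001
rocker_near_end [228. 257.] 0.81 [0.4514 0.3403 0.081 ]
plunger_top [319. 305.] 0.73 [0.4078 0.3336 0.0895]
prime_key_top [348. 137.] 0.66 [0.4364 0.2696 0.0735]
reverse_button_top [184. 105.] 0.55 [0.4995 0.2972 0.0735]
rocker_module [186. 250.] 0.78 [0.4711 0.3595 0.055 ]
plunger_module [319. 276.] 0.91 [0.408  0.3332 0.055 ]
prime_module [348. 136.] 0.61 [0.4357 0.2685 0.055 ]
reverse_module [197. 106.] 0.97 [0.5002 0.2967 0.055 ]
prime_key 0.59 [436.  268.9] [23.5 52.6] 34.3
rocker_module 0.94 [476.2 362.2] [71.5 61.3] 34.2
plunger 0.56 [413.5 325.4] [35.  24.1] 35.1
reverse_button 0.81 [498.4 295.4] [23.5 21.3] 18.5
rocker 0.58 [472.  357.5] [59.2 29.2] 37.9
```

View pics/w4.png

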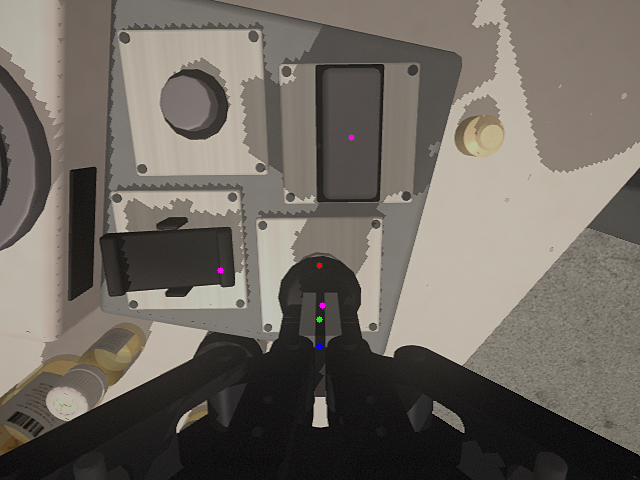

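The tip is centred on the mushroom head (319,290), and the rocker still shows its far end raised. Pushing the plunger home.

```bash
python3 -m inch '[[[1,0,0.01,0,0,0,0],[1,0,0.017,0,0,0,0],[1,0,0.023,0,0,0,0],[1,0,0.028,0,0,0,0],[1,0,0.033,0,0,0,0],[1,0,0.038,0,0,0,0],[1,0,0.042,0,0,0,0],[1,0,0.045,0,0,0,0],[1,0,0.047,0,0,0,0],[1,0,0.047,0,0,0,0]]]'
```

```text
time_s: 10.95
eef_pos: [0.4075, 0.3327, 0.1019]
tcp_rot: [0.209, -0.208, 0.676, -0.676]
force: [-7.3, -4.3, 20.0]
grip_width: 0.0002
```

Tip at z ≈ 0.077 with 20 N, so the plunger is on its end stop. Lifting and moving over the bar key.

```bash
python3 -m inch '[[[1,0,-0.04,0,0,0,0],[1,0,-0.08,0,0,0,0],[1,0,-0.1,0,0,0,0],[1,0.008,-0.1,0.045,0,0,0],[1,0.016,-0.1,0.09,0,0,0],[1,0.023,-0.1,0.137,0,0,0],[1,0.023,-0.07,0.137,0,0,0],[1,0.023,-0.03,0.137,0,0,0],[1,0.023,-0.02,0.137,0,0,0],[1,0.023,-0.02,0.137,0,0,0]]]'
python3 look.py pics/w5.png; python3 -c "
from h import *
im=bot.grab_frame('scene'); cv2.imwrite('pics/s5.png',cv2.resize(im[190:320,250:430],None,fx=4,fy=4)[:,:,::-1])"
```

```text
time_s: 11.95
eef_pos: [0.4359, 0.269, 0.1087]
tcp_rot: [-0.207, 0.209, -0.675, 0.676]
force: [0.7, -1.0, 0.4]
grip_width: -0.0001
rocker_near_end [203. 403.] 0.61 [0.4539 0.3356 0.081 ]
prime_key_top [318. 298.] 0.58 [0.4379 0.2678 0.0735]
reverse_button_top [159. 271.] 0.68 [0.5003 0.2951 0.0735]
rocker_module [164. 386.] 0.57 [0.4718 0.3599 0.055 ]
prime_module [320. 285.] 0.73 [0.4365 0.2685 0.055 ]
reverse_module [174. 260.] 0.82 [0.4998 0.2967 0.055 ]
prime_key 0.74 [444.4 256.6] [23.2 31.1] 35.4
rocker_module 0.84 [482.7 356.1] [65.9 61.5] 21.9
plunger 0.87 [411.7 305.4] [ 6.4 13.6] 34.1
```

View pics/w5.png

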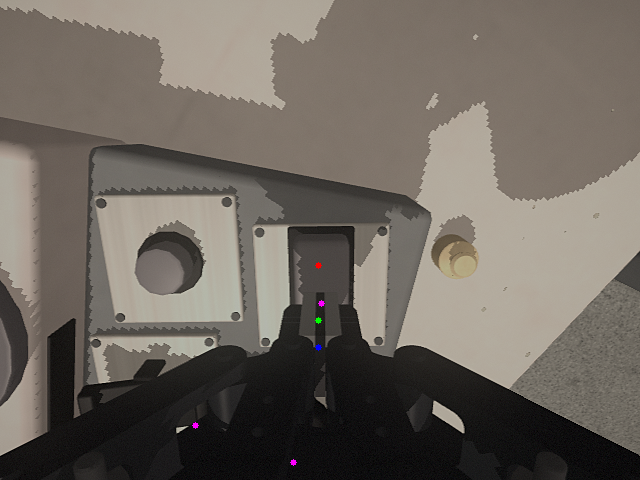

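View pics/s5.png

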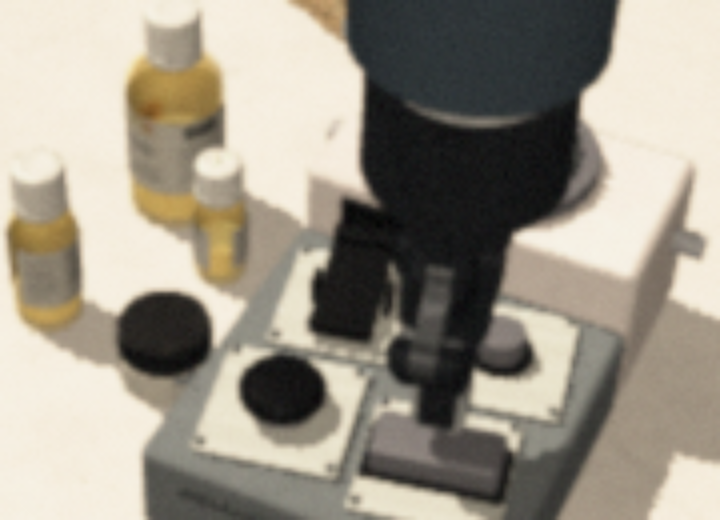

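The scene picture shows the plunger low (280,388), the rocker tilted on (350,265) and the tips over the bar key (435,430). Pressing the key and holding it.

```bash
python3 -m inch '[[[1,0,0.01,0,0,0,0],[1,0,0.017,0,0,0,0],[1,0,0.022,0,0,0,0],[1,0,0.026,0,0,0,0],[1,0,0.029,0,0,0,0],[1,0,0.032,0,0,0,0],[1,0,0.034,0,0,0,0],[1,0,0.036,0,0,0,0],[1,0,0.036,0,0,0,0],[1,0,0.036,0,0,0,0]]]'
```

```text
time_s: 13.7
eef_pos: [0.4362, 0.2694, 0.0925]
tcp_rot: [-0.208, 0.208, -0.676, 0.676]
force: [-5.4, -2.6, 8.3]
grip_width: 0.0
```

```bash
python3 -m inch '[[[1,0,0.001,0,0,0,0],[1,0,0.002,0,0,0,0],[1,0,0.002,0,0,0,0],[1,0,0.002,0,0,0,0],[1,0,0.002,0,0,0,0],[1,0,0.002,0,0,0,0],[1,0,0.002,0,0,0,0],[1,0,0.002,0,0,0,0],[1,0,0.002,0,0,0,0],[1,0,0.002,0,0,0,0]]]'
python3 look.py pics/w6.png; python3 -c "
from h import *
im=bot.grab_frame('scene'); cv2.imwrite('pics/s6.png',cv2.resize(im[190:320,250:430],None,fx=4,fy=4)[:,:,::-1])"
```

```text
time_s: 14.7
eef_pos: [0.4363, 0.2694, 0.0925]
tcp_rot: [-0.208, 0.208, -0.676, 0.676]
force: [-7.3, -3.2, 16.0]
grip_width: 0.0003
rocker_near_end [194. 428.] 0.95 [0.4536 0.3344 0.081 ]
reverse_button_top [142. 288.] 0.94 [0.4999 0.2964 0.0735]
prime_module [320. 303.] 0.57 [0.436  0.2707 0.055 ]
reverse_module [161. 270.] 0.82 [0.5004 0.2958 0.055 ]
prime_key 0.67 [446.4 253.5] [22.6 24. ] 34.3
rocker_module 0.61 [485.8 354. ] [72.4 42.8] 32.0
plunger 0.68 [445.4 254.9] [49.4 45.9] 34.2
reverse_button 0.9 [499.3 292.6] [26.2 20.8] 79.5
rocker 0.56 [478.3 346.3] [59.9 11.9] 32.3
```

View pics/s6.png

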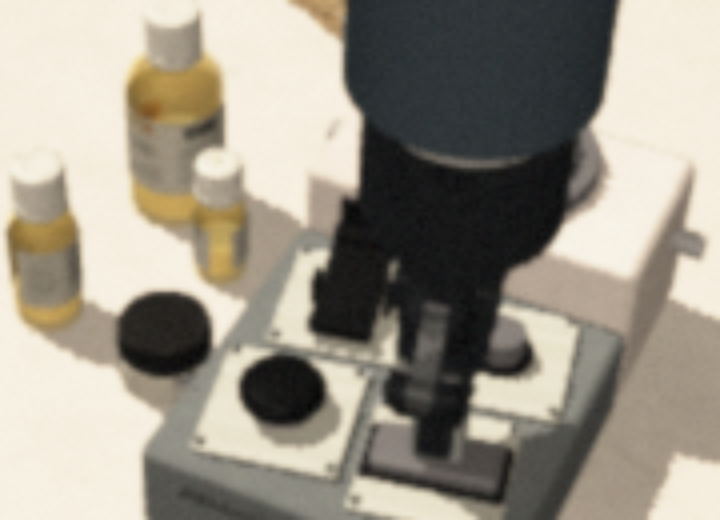

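The key is sunk with the tips on it. The rocker is on, the plunger is low, the button is untouched and the bystanders haven't moved. Handing in.

```bash
python3 -c "
from h import *
bot.sign_off()"
```

```text
the job is handed in; nothing more can be done
```

The pump is primed in the order asked, and I handed the job in at about 15 s with the arm still holding the bar key down. The hand-in gave no verdict.

| Control | Fingertip height at the stop | Upward force | What the pictures showed |
|---|---|---|---|
| Rocker, near end | 71 mm (71 expected when on) | 18 N | Far end raised, and still so in the last picture |
| Plunger | 77 mm (77.5 expected when home) | 20 N | Head low |
| Bar key | 67.5 mm (67.5 expected fully down) | 16 N, held | Key sunk under the fingertips |

In the last scene picture the small round button looked untouched and the jar and bottles stood where they were. The weight was outside that crop; I last saw it standing in front of the console just before the key press.

Some readings disagreed:
- **Fingertip length:** `bot.tip_reach` first read 85 mm, with the gripper open. The wrist picture contradicted that, and with the gripper shut it read 25 mm, which the contact heights confirmed.
- **Module angle:** the module plates sit about 34° round, while the grid they stand on is at about 24°, although the description says their axes match the pump's. I used the measured angles.
- **Sideways force:** the tool also read up to 8 N sideways while pressing on a stop.
- **Last network readings:** with the arm in the way, the plunger outline in the last wrist picture came back on the bar key, so I went by the scene picture instead.

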